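# Stack a spectrometer sample clamp on its locating dowels

### The job

Clamp the copper sample for the spectrometer on the dark steel locating base: slide the blue carrier plate over both dowels until it lies flat on the base, then set the copper disc in its round pocket, then lower the red mask frame over the disc and both dowels until it lies flat on the carrier, and last stand the black weight with the yellow knob upright, centred on the copper disc. Do it in that order, set each part down without dropping it and let go of it before you fetch the next, and leave the two other discs, the blue carton and the wrench where they are.

Things in the scene. Friction and masses are not known exactly. Their poses are not given: they have to be found in the camera images.
- base: Dark steel locating base, fixed to the bench: a block 150 (x) x 44 (y) x 20 mm (z) with two upright brass dowels of 8 mm diameter on its long axis, 52 mm to either side of its centre along its x. The dowels are straight up to 46 mm above the bench and then taper to a 2.4 mm wide tip at 58 mm. Origin at the centre of the block's underside, x along the block, z up.
- carrier: Blue carrier plate, loose, 130 (x) x 56 (y) x 12 mm (z), about 0.2 kg: two through holes of 11 mm diameter, 52 mm to either side of its centre along its x, and between them a round pocket of 43 mm diameter, 7 mm deep (its floor is 5 mm above the underside), open to the top. It lies pocket up; either way round fits. Origin at the centre of its underside, x along the plate, z up.
- mask: Red mask frame, loose, 130 (x) x 56 (y) x 12 mm (z), about 0.2 kg: two through holes of 11 mm diameter, 52 mm to either side of its centre along its x, and between them a round window of 43 mm diameter right through. The disc in the carrier passes through the window and ends 3 mm above the seated mask. Either way round fits. Origin at the centre of its underside, x along the frame, z up.
- disc_copper: Copper sample, the one to clamp: copper-coloured disc, 36 mm diameter, 22 mm tall, lying flat, with small dark burn rings on its top; origin at the centre of its underside, z up. About 0.2 kg. In the pocket it stands 15 mm above the carrier's top.
- weight: Hold-down weight, 56 mm tall, about 0.3 kg: black round body 48 mm in diameter (foot 40 mm) and 26 mm high, with an upright yellow cylindrical knob above it, 26 mm in diameter and 30 mm high. Stands upright; origin at the centre of its underside, z up.
- disc_steel: Dark grey steel disc, 36 mm diameter, 22 mm tall, lying flat, with small dark burn rings on its top; origin at the centre of its underside, z up. Not wanted: leave it alone.
- disc_green: Green resin disc, 36 mm diameter, 22 mm tall, lying flat, with small dark burn rings on its top; origin at the centre of its underside, z up. Not wanted: leave it alone.
- carton: Blue carton with a pale label, 70 x 90 x 60 mm tall, standing to the left of the work; origin at the centre of its underside. Leave it alone.
- wrench: Steel wrench lying on the bench to the right of the work, about 180 mm long; origin at its middle. Leave it alone.
Things that resemble listed ones, but are neither listed nor needed, are in the scene too. There is more than one size of the base; the job needs the larger. There is more than one size of the mask; the one meant has the size given above.

How it is judged (in metres and radians):
On the way, in this order (a step that is already met when the one before it is completed fails the run):
1. the blue carrier is down on both dowels, flat on the base, and released (horizontal distance between carrier and base below 0.005 m and z of carrier in the frame of base between 0.018 and 0.0225 m and angle between carrier's own z axis and vertical below 0.06 rad and angle between the x axis of carrier and the x axis of base, either way round below 0.08 rad and contact force between the fingers and carrier below 0.2 N), for 0.2 s.
2. the copper disc stands in the carrier's pocket, released (horizontal distance between carrier and base below 0.005 m and z of carrier in the frame of base between 0.018 and 0.0225 m and angle between each of carrier, disc_copper's own z axis and vertical below 0.06 rad and angle between the x axis of carrier and the x axis of base, either way round below 0.08 rad and horizontal distance between disc_copper and carrier below 0.005 m and z of disc_copper in the frame of carrier between 0.003 and 0.0075 m and contact force between the fingers and disc_copper below 0.2 N), for 0.2 s.
3. the red mask is down on both dowels, flat on the carrier, and released (horizontal distance between each of carrier, mask and base below 0.005 m and z of carrier in the frame of base between 0.018 and 0.0225 m and angle between each of carrier, disc_copper, mask's own z axis and vertical below 0.06 rad and angle between the x axis of each of carrier, mask and the x axis of base, either way round below 0.08 rad and horizontal distance between disc_copper and carrier below 0.005 m and z of disc_copper in the frame of carrier between 0.003 and 0.0075 m and z of mask in the frame of base between 0.03 and 0.0345 m and contact force between the fingers and mask below 0.2 N), for 0.2 s.
4. the weight stands centred on the copper disc, released (horizontal distance between each of carrier, mask and base below 0.005 m and z of carrier in the frame of base between 0.018 and 0.0225 m and angle between each of carrier, disc_copper, mask, weight's own z axis and vertical below 0.06 rad and angle between the x axis of each of carrier, mask and the x axis of base, either way round below 0.08 rad and horizontal distance between disc_copper and carrier below 0.005 m and z of disc_copper in the frame of carrier between 0.003 and 0.0075 m and z of mask in the frame of base between 0.03 and 0.0345 m and horizontal distance between weight and disc_copper below 0.01 m and z of weight in the frame of disc_copper between 0.02 and 0.0245 m and contact force between the fingers and weight below 0.2 N), for 0.2 s.
At the end, for the whole second after the job is handed in: Carrier flat on base, mask flat on carrier, both on the two dowels (centre within 5 mm, height 2 mm, tilt 0.06 rad, aligned 0.08 rad); copper disc flat in the pocket within 5 mm; weight upright on the disc within 10 mm of its centre; all released and at rest (all of step 4 and linear speed of each of carrier, disc_copper, mask, weight below 0.02 m/s and contact force between the fingers and carrier below 0.2 N and contact force between the fingers and disc_copper below 0.2 N and contact force between the fingers and mask below 0.2 N); the robot touches nothing.
It fails at once if the steel or the green disc is displaced by more than 20 mm (distance of any of disc_steel, disc_green from where it was at the start of the episode above 0.02 m).
It fails at once if the carton or the wrench is displaced by more than 20 mm (distance of any of carton, wrench from where it was at the start of the episode above 0.02 m).
It fails at once if a part is dropped (falls freely more than about 25 mm) ((linear speed of carrier above 0.7 m/s and contact force between the fingers and carrier below 0.05 N) or (linear speed of disc_copper above 0.7 m/s and contact force between the fingers and disc_copper below 0.05 N) or (linear speed of mask above 0.7 m/s and contact force between the fingers and mask below 0.05 N) or (linear speed of weight above 0.7 m/s and contact force between the fingers and weight below 0.05 N)).
It also fails if it takes over 128 s, if anything falls off the work surface, if the arm or the gripper's body presses on something with over 40 N, if the wrist force passes 120 N, or if a joint passes its speed limit or range.

### The arm

A 6-joint arm with a two-finger parallel gripper is mounted at the origin on the work surface. World frame = base frame: x ahead of the robot, y to its left, z up, the work surface at z = 0. Lengths are in mm, angles in rad, forces in N, time in s.
With the tool pointing down it reaches from about 375 to 900 mm from the base axis. Payload 3.1 kg.
Tool frame: the origin (TCP) lies at the very end of the fingers, on their centre line; the grasp point (between the pads) lies 19 mm behind it; z points along the fingers, y is the line along which they close (so a half turn about z gives the same grasp; the last joint's range is limited). The gripper opens to 87 mm and grips with 3 to 60 N. Pads are 19 mm wide; open, the fingers measure 117 mm over their backs; the gripper's body (75 mm by 190 mm) begins 51 mm behind the grasp point.
Start: joints at [-1.355, 0.527, 1.433, -0, 1.181, -0.178], TCP at [239.833, -577.128, 222.548] pointing down, gripper open.
Joint ranges: [-3.08, 3.08], [-0.75, 2.2], [0.22, 2.44], [-1.43, 4.57], [0, 2.65], [-2.85, 2.85]. Speed limits (rad/s): [2.79, 2.79, 3.14, 3.14, 3.14, 3.14].

### API

Orientations are given as a unit quaternion [w, x, y, z].
In Python, from cell import read_state, camera, camera_info, finish_job, spot_in, landmark_of gives the robot as it stands. The module is installed in compiled form; this text tells all that it offers.
- The arm moves only by the tool drive_tool, never from a script. Its argument "rows" is text: rows parted by semicolons, each of 7 numbers parted by spaces: the opening, from 0 (shut) to 1 (fully open), then the shift along the tool's x, y, z in m, then the turn, a rotation vector about the tool's x, y, z in degrees. In form: jaw tx ty tz rx ry rz; .... A call has 1 to 20 rows; each row is the pose to reach, as a shift and turn from the pose commanded when the call began, along the tool's axes at that moment; what a row does not reach only later rows make up. A row lasts 1/12 s, in which the tool goes at most 41.7 mm and 7.16 degrees, less where a joint would pass 70% of its speed; a pose out of reach is approached as far as the arm can. A call with a gripper value outside its range is refused whole. The fingers move at their own pace and stop on an object; "grip_force" is the grip in N (left out, the last holds). Time passes only in rows, so rows that repeat a pose let the fingers close. It gives the time, the measured TCP pose, the force, the opening and the grip force at its end, in the units of the state.
- read_state(): the state, without advancing time (a new reading comes with each control period).
- camera(name): name is "scene" or "top" or "wrist"; returns (picture, depth): 400x640x3 uint8, blue, green, red; 400x640 float32, mm along the optical axis (not along the pixel's ray), 0 where there is no reading.
- camera_info(name): a dict with "K" (3x3 intrinsics, pixels), "xyz" and "attitude" of the camera in the world; the wrist camera has in their place "mount" (4x4, takes a point from camera to tool coordinates, whose origin is the TCP and whose axes are the flange's). Camera axes: x right, y up, looking along -z (the intrinsics and any distortion apply to the point x, -y, -z); pixel columns grow to the right and rows downward; lengths in mm; the calibration is good to about 2 mm. A picture is of the moment at which its call begins: read the wrist's pose just before it. camera_info takes no time and is no camera call.
- finish_job(): hands the job in; it is judged then, once.
Trained networks look in the newest picture that a camera, given by its name, has taken for a name from the list of things; names that differ only in an ending like _2 or _b are one class to them, and where a whole thing is asked for, a point or a joint stands for the part that bears it (a point fixed in the world has none). Each returns a list of dicts, best first, with "conf" (0 to 1); they miss things now and then, are a little off and sometimes report something else, mostly with a low value. They report only what shows in the picture. A call takes as long as a camera call. They do not tell look-alikes from the thing itself.
- spot_in(name, camera): "at" ([column, row] in pixels, amid what is visible of it).
- landmark_of(name, camera): "at" ([column, row] in pixels: a listed point, or the origin of a listed thing).
The state is a dict: "time_s": time; "qpos": joint angles; "joint_velocities": joint speeds; "effort": joint torques, N m; "tool_pos": TCP position; "ee_rot": TCP orientation; "ft_force": force on the tool from outside, world axes, zero at the start; "ft_torque": the same for the moment, N m; "finger_gap": opening from 0.0 (shut) to 1.0 (fully open); "grasp_force": force on a finger pad.
Only numpy, scipy, OpenCV 4.12 (cv2) and the standard library are available. Lean on these libraries where they do the work, as an engineer would, in place of code of your own. Each camera call takes 0.05 s, during which the arm holds its last target. There are 200 camera calls.

## Working session

There is one attempt and no reset: what is moved stays moved. The work goes in short steps, Python scripts to look and compute and a tool call to move; the robot and the scene stay as the last step left them, time stands still between calls to the robot, and variables do not carry over. Pictures are saved under pics/ and viewed, at most 14 in all, crops included, and the job is handed in when it is done.

Besides the shell and the picture viewer there is one more tool, called after "Emit:" by a JSON object that holds its "api" and its "payload". drive_tool: Moves the arm, as the interface text tells. Its arguments: {"type":"object","properties":{"rows":{"type":"string"},"grip_force":{"type":"number"}},"required":["rows"]}

```bash
mkdir -p pics; cat > h.py <<'E'
import numpy as np, cv2
from scipy.spatial.transform import Rotation as R
from cell import *
def rot(a):
    a=np.array(a,float)
    if a.shape==(3,3): return a
    return R.from_quat([a[1],a[2],a[3],a[0]]).as_matrix()
def cam(name):
    s=read_state(); p,d=camera(name); i=camera_info(name)
    if name=='wrist':
        T=np.eye(4); T[:3,:3]=rot(s['ee_rot']); T[:3,3]=s['tool_pos']; T=T@np.array(i['mount'])
    else:
        T=np.eye(4); T[:3,:3]=rot(i['attitude']); T[:3,3]=i['xyz']
    return p,d,np.array(i['K']),T,i
def ray(uv,K,T,dist=None):
    uv=np.array(uv,float).reshape(-1,1,2)
    n=cv2.undistortPoints(uv,K,dist).reshape(-1,2)
    return np.c_[n[:,0],-n[:,1],-np.ones(len(n))]
def atz(uv,z,K,T,dist=None):
    r=ray(uv,K,T,dist)@T[:3,:3].T; o=T[:3,3]
    return o+r*((z-o[2])/r[:,2])[:,None]
def cloud(d,K,T,dist=None):
    h,w=d.shape; u,v=np.meshgrid(np.arange(w),np.arange(h))
    r=ray(np.c_[u.ravel(),v.ravel()],K,T,dist)*d.reshape(-1,1)
    return (r@T[:3,:3].T+T[:3,3]).reshape(h,w,3)
E
python3 - <<'E'
from h import *
print(read_state())
for n in ('top','scene','wrist'):
    p,d,K,T,i=cam(n); cv2.imwrite(f'pics/{n}0.png',p); np.savez(f'{n}0.npz',p=p,d=d,K=K,T=T)
    print(n,i)
    if n!='wrist':
        for o in 'base carrier mask disc_copper weight disc_steel disc_green carton wrench'.split():
            print(o,[(np.round(x['at']),round(x['conf'],2)) for x in spot_in(o,n)])
E
```

```text
{'time_s': 0.0, 'qpos': array([-1.35554313e+00,  5.28466663e-01,  1.43393299e+00, -3.52629789e-05,
        1.18139444e+00, -1.78529690e-01]), 'joint_velocities': array([-0.00194504, -0.00123517, -0.0007492 ,  0.00126936, -0.00041839,
       -0.00066911]), 'effort': array([-1.11835134e-04, -4.40037596e+01, -1.76594746e+01,  6.33885898e-02,
        5.82536019e-02, -1.80034876e-04]), 'tool_pos': array([ 239.64032933, -576.41835505,  221.5615816 ]), 'ee_rot': array([-1.10023056e-03,  9.80677509e-01,  1.95628247e-01, -3.65113356e-05]), 'ft_force': array([ 0.02607136, -0.72023644,  0.21312619]), 'ft_torque': array([0.00463163, 0.02011248, 0.01115251]), 'grasp_force': 0.0, 'finger_gap': 0.997514247390223}
top {'K': array([[493.52048873,   0.        , 314.91085454],
       [  0.        , 493.52048873, 191.9772212 ],
       [  0.        ,   0.        ,   1.        ]]), 'xyz': array([ 4.21748527e+02, -4.19423043e-01,  1.67737857e+03]), 'attitude': array([-0.70130033, -0.03186485,  0.0355671 ,  0.71126469])}
base [(array([220., 226.]), 0.76), (array([177., 221.]), 0.62), (array([286., 225.]), 0
[... 801 characters left out ...]
array([276., 192.]), 0.7)]
disc_steel [(array([404., 184.]), 0.66)]
disc_green [(array([332., 165.]), 0.57)]
carton [(array([456., 152.]), 0.58)]
wrench [(array([170., 288.]), 0.93)]
wrist {'K': array([[305.2653474 ,   0.        , 323.69809829],
       [  0.        , 305.2653474 , 196.15537742],
       [  0.        ,   0.        ,   1.        ]]), 'mount': array([[-7.76191732e-04,  9.68129484e-01,  2.50448996e-01,
         6.81094404e+01],
       [ 9.99999514e-01,  9.03536965e-04, -3.93490977e-04,
         8.76349074e-02],
       [-6.07240142e-04,  2.50448569e-01, -9.68129715e-01,
        -1.62234973e+02],
       [ 0.00000000e+00,  0.00000000e+00,  0.00000000e+00,
         1.00000000e+00]])}
```

```bash
python3 -c "
import cv2
a=cv2.imread('pics/top0.png'); cv2.imwrite('pics/t1.png',cv2.resize(a[100:280,140:480],(800,424),interpolation=cv2.INTER_CUBIC))"
```

```text
(no output)
```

View pics/scene0.png

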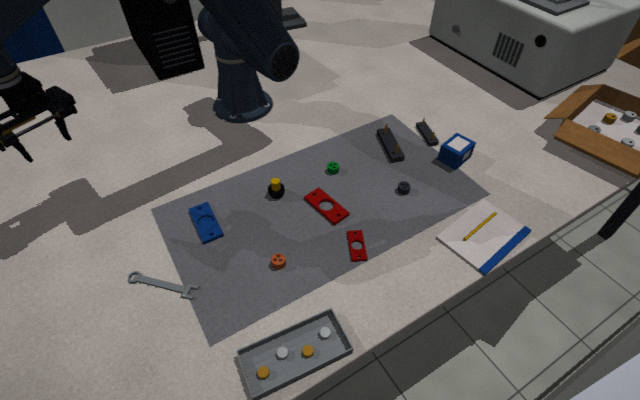

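View pics/t1.png

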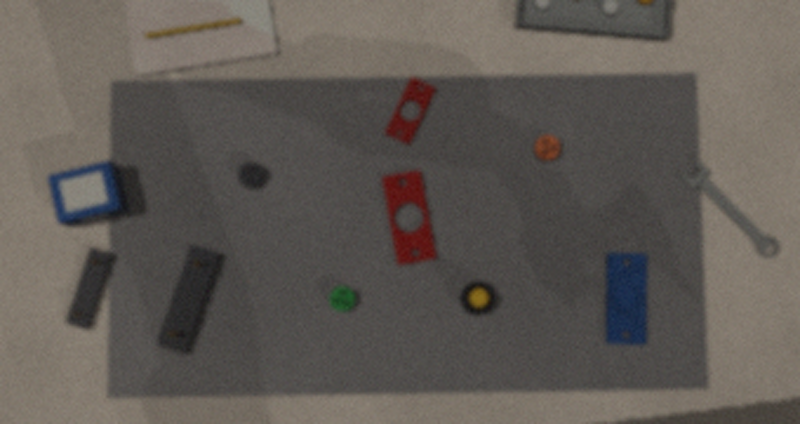

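The pictures show these look-alikes, with top-view pixels:
- **Bases:** (221,227), long, and (179,222), short. The longer one fits the description.
- **Red masks:** (314,192), large, and (315,147), small. The larger one should be the 130 mm mask.

The other parts are the carrier at (406,227), the copper disc at (372,162), and the weight at (343,226). I'll measure the sizes next.

```bash
python3 - <<'E'
from h import *
z=np.load('top0.npz'); p,d,K,T=z['p'],z['d'],z['K'],z['T']
hsv=cv2.cvtColor(p,cv2.COLOR_BGR2HSV); C=cloud(d,K,T)
H,S,V=cv2.split(hsv)
m={'red':((H<6)|(H>172))&(S>130),'blue':(H>100)&(H<125)&(S>120),'copper':(H>=5)&(H<16)&(S>110),'yellow':(H>18)&(H<32)&(S>120),'dark':(V<55)}
roi=np.zeros(H.shape,bool); roi[120:270,150:470]=1
for k,v in m.items():
    n,l,st,c=cv2.connectedComponentsWithStats((v&roi).astype(np.uint8))
    for j in range(1,n):
        if st[j,4]<25: continue
        ys,xs=np.where(l==j); zz=np.median(C[l==j][:,2])
        P=atz(np.c_[xs,ys],zz,K,T)[:,:2]
        (cx,cy),wh,a=cv2.minAreaRect(P.astype(np.float32))
        e=np.linalg.eigh(np.cov(P.T))[1][:,1]
        print(k,c[j].round(),'ctr',round(cx),round(cy),'size',np.round(wh),'yaw',round(np.degrees(np.arctan2(e[1],e[0])),1),'z',zz.round(1))
print('wrist mount R check')
E
```

```text
red [314. 146.] ctr 738 -10 size [38. 90.] yaw 154.2 z 7.7
red [313. 192.] ctr 582 -6 size [129.  55.] yaw -170.3 z 11.3
blue [178. 182.] ctr 617 447 size [66. 87.] yaw 106.2 z 58.9
blue [406. 226.] ctr 460 -314 size [ 51. 125.] yaw 177.4 z 10.6
copper [372. 162.] ctr 680 -205 size [34. 34.] yaw 51.6 z 20.7
yellow [343. 226.] ctr 463 -101 size [30. 31.] yaw 153.7 z 51.3
dark [193. 182.] ctr 619 407 size [68. 86.] yaw 174.2 z 3.2
dark [247. 174.] ctr 644 218 size [38. 33.] yaw 65.6 z 20.5
dark [221. 227.] ctr 468 306 size [ 53. 148.] yaw 160.6 z 18.6
dark [179. 222.] ctr 486 448 size [ 33. 106.] yaw 160.1 z 14.6
dark [343. 226.] ctr 463 -102 size [49. 50.] yaw 84.8 z 24.5
wrist mount R check
```

The sizes settle it. The mask is the 129x55 mm one at (582,-6), since the other is 90x38. The base is the 148 mm one at (468,306), since the other is 106 mm. I'll look at each with the wrist camera, starting with the carrier.

```bash
cat >> h.py <<'E'
def go(x,y,z,yaw):
    s=read_state(); R0=rot(s['ee_rot']); a=np.radians(yaw); c,n=np.cos(a),np.sin(a)
    R1=np.array([[c,n,0],[n,-c,0],[0,0,-1]])
    t=R0.T@(np.array([x,y,z])-s['tool_pos'])/1000
    r=np.degrees(R.from_matrix(R0.T@R1).as_rotvec())
    print('t',t.round(4),'r',r.round(2),'now',s['tool_pos'].round(1),'yaw',np.degrees(np.arctan2(R0[1,0],R0[0,0])).round(2),'t',round(s['time_s'],2),'gap',round(s['finger_gap'],3))
E
python3 -c "
from h import *
go(464,-314,130,-2.6)"
```

```text
t [ 0.308  -0.157   0.0926] r [ 0.   -0.   25.16] now [ 239.8 -577.1  222.6] yaw 22.56 t 1.05 gap 0.996
```

Emit:
{"api": "drive_tool", "payload": {"rows": "1 0.308 -0.157 0.093 0 0 25.2;1 0.308 -0.157 0.093 0 0 25.2;1 0.308 -0.157 0.093 0 0 25.2;1 0.308 -0.157 0.093 0 0 25.2;1 0.308 -0.157 0.093 0 0 25.2;1 0.308 -0.157 0.093 0 0 25.2;1 0.308 -0.157 0.093 0 0 25.2;1 0.308 -0.157 0.093 0 0 25.2;1 0.308 -0.157 0.093 0 0 25.2;1 0.308 -0.157 0.093 0 0 25.2;1 0.308 -0.157 0.093 0 0 25.2;1 0.308 -0.157 0.093 0 0 25.2;1 0.308 -0.157 0.093 0 0 25.2;1 0.308 -0.157 0.093 0 0 25.2"}}

```text
time_s: 2.22
tool_pos: [463.6, -315.5, 130.0]
ee_rot: [0.0, 1.0, -0.024, 0.0]
ft_force: [0.6, -0.1, 0.5]
finger_gap: 0.999
grasp_force: 0.0
```

```bash
cat >> h.py <<'E'
def seg(p,kind):
    H,S,V=cv2.split(cv2.cvtColor(cv2.GaussianBlur(p,(3,3),0),cv2.COLOR_BGR2HSV))
    m={'red':((H<6)|(H>172))&(S>120),'blue':(H>95)&(H<128)&(S>110),'copper':(H>=3)&(H<18)&(S>100),'yellow':(H>18)&(H<34)&(S>110)}[kind].astype(np.uint8)
    n,l,st,c=cv2.connectedComponentsWithStats(m); j=1+np.argmax(st[1:,4])
    return (l==j).astype(np.uint8)
def look(name,kind=None,z=12,tag=''):
    p,d,K,T,i=cam('wrist'); cv2.imwrite(f'pics/{tag}.png',p); np.savez(f'{tag}.npz',p=p,d=d,K=K,T=T)
    if kind:
        m=seg(p,kind); cs,_=cv2.findContours(m,cv2.RETR_EXTERNAL,cv2.CHAIN_APPROX_NONE); c=max(cs,key=len).reshape(-1,2)
        W=atz(c,z,K,T)[:,:2].astype(np.float32)
        (x,y),wh,a=cv2.minAreaRect(W); print('rect',round(x,1),round(y,1),np.round(wh,1),'ang',round(a,2),'pix',c.mean(0).round(),'depthz',np.median(cloud(d,K,T)[m>0][:,2]).round(1))
    return p,d,K,T
E
python3 - <<'E'
from h import *
p,d,K,T=look('carrier','blue',12,'w_carrier')
for x in landmark_of('carrier','wrist')+spot_in('carrier','wrist'): print(x, atz(x['at'],5,K,T).round(1))
go(464,-314,130,-2.6)
E
```

```text
rect 466.2 -314.9 [ 55.8 119.8] ang 87.39 pix [323. 185.] depthz 11.8
{'at': [320.6, 195.5], 'conf': 0.7} [[ 458.4 -312.6    5. ]]
{'at': [321.3, 186.1], 'conf': 0.86} [[ 467.7 -313.7    5. ]]
t [ 0.0004 -0.001  -0.0002] r [ 0.02 -0.02 -0.14] now [ 463.5 -315.   129.8] yaw -2.74 t 2.37 gap 0.996
```

View pics/w_carrier.png

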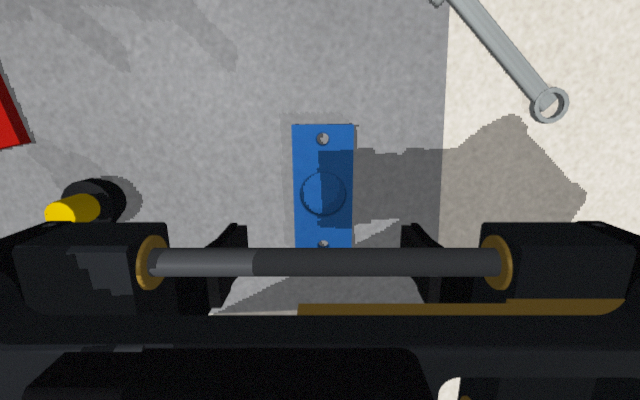

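The wrist view shows the carrier at (323,190), with its lower hole hidden behind the gripper rail (row >245). I'll shift back 45 mm so the whole plate shows.

Emit:
{"api": "drive_tool", "payload": {"rows": "1 -0.045 0 0 0 0 0;1 -0.045 0 0 0 0 0;1 -0.045 0 0 0 0 0;1 -0.045 0 0 0 0 0;1 -0.045 0 0 0 0 0"}}

```text
time_s: 2.78
tool_pos: [420.1, -313.0, 130.0]
ee_rot: [0.001, 1.0, -0.023, 0.001]
ft_force: [1.5, -0.2, 0.3]
finger_gap: 1.001
grasp_force: 0.0
```

```bash
cat >> h.py <<'E'
def plate(p,kind,z,K,T,tag=None,hole=11,pocket=True):
    """holes & round window as circles, fitted on a rectified top view at height z (0.25 mm/px)"""
    m=seg(p,kind); cs,_=cv2.findContours(m,cv2.RETR_EXTERNAL,cv2.CHAIN_APPROX_NONE); c=max(cs,key=len).reshape(-1,2)
    W=atz(c,z,K,T)[:,:2].astype(np.float32); (x,y),wh,a=cv2.minAreaRect(W)
    print('rect',round(x,1),round(y,1),np.round(wh,1),round(a,2))
    full=np.zeros_like(m); cv2.drawContours(full,[cv2.convexHull(c.reshape(-1,1,2))],-1,1,-1)
    n,l,st,ce=cv2.connectedComponentsWithStats(((full==1)&(m==0)).astype(np.uint8))
    for j in range(1,n):
        if st[j,4]>=12: print(' hole px',ce[j].round(1),'area',st[j,4],'xy',atz(ce[j],z,K,T)[0,:2].round(1))
E
python3 - <<'E'
from h import *
p,d,K,T=look('carrier','blue',12,'w_carrier2')
plate(p,'blue',12,K,T)
go(464,-314,130,-2.6)
cv2.imwrite('pics/w_c2z.png',cv2.resize(p[40:260,220:430],None,fx=2.7,fy=2.7,interpolation=cv2.INTER_CUBIC))
E
```

```text
rect 461.2 -314.9 [ 56.  128.1] ang 87.43 pix [323. 143.] depthz 11.9
rect 461.2 -314.9 [ 56.  128.1] 87.43
 hole px [323.   88.5] area 119 xy [ 512.5 -317.2]
 hole px [291.  106.5] area 18 xy [ 498.9 -288.3]
 hole px [355.  109.5] area 22 xy [ 493.7 -344.6]
 hole px [292. 142.] area 17 xy [ 468.  -286.9]
 hole px [354. 153.] area 17 xy [ 455.4 -342.8]
 hole px [293.  176.5] area 18 xy [ 436.3 -285.5]
 hole px [353. 187.] area 19 xy [ 423.6 -341.2]
 hole px [323.5 201.5] area 68 xy [ 410.8 -312.8]
t [ 0.0438 -0.0008 -0.    ] r [ 0.08 -0.09 -0.04] now [ 420.2 -312.8  129.9] yaw -2.64 t 2.83 gap 1.001
```

View pics/w_c2z.png

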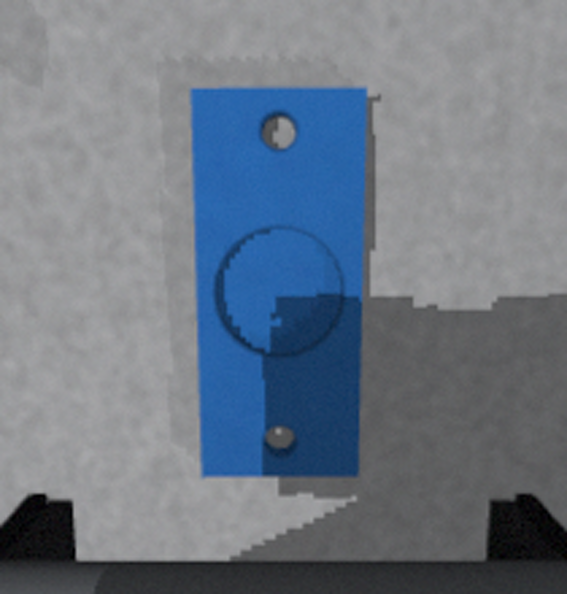

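The enlarged crop shows the carrier pocket up, with holes at (323,88) and (323,202). Its centre is (461.4,-314.9) with yaw -2.55°. Next I'll look at the base the same way.

```bash
python3 -c "
from h import *
go(429.5,319.6,130,-19.4)"
```

```text
t [-0.0198 -0.6322 -0.001 ] r [ 0.07 -0.1  16.76] now [ 420.2 -312.8  129.9] yaw -2.64 t 2.83 gap 1.001
```

Emit:
{"api": "drive_tool", "payload": {"rows": "1 -0.02 -0.632 0 0 0 16.8;1 -0.02 -0.632 0 0 0 16.8;1 -0.02 -0.632 0 0 0 16.8;1 -0.02 -0.632 0 0 0 16.8;1 -0.02 -0.632 0 0 0 16.8;1 -0.02 -0.632 0 0 0 16.8;1 -0.02 -0.632 0 0 0 16.8;1 -0.02 -0.632 0 0 0 16.8;1 -0.02 -0.632 0 0 0 16.8;1 -0.02 -0.632 0 0 0 16.8;1 -0.02 -0.632 0 0 0 16.8;1 -0.02 -0.632 0 0 0 16.8;1 -0.02 -0.632 0 0 0 16.8;1 -0.02 -0.632 0 0 0 16.8;1 -0.02 -0.632 0 0 0 16.8;1 -0.02 -0.632 0 0 0 16.8;1 -0.02 -0.632 0 0 0 16.8;1 -0.02 -0.632 0 0 0 16.8;1 -0.02 -0.632 0 0 0 16.8;1 -0.02 -0.632 0 0 0 16.8"}}

```text
time_s: 4.5
tool_pos: [428.1, 318.7, 129.4]
ee_rot: [0.0, 0.985, -0.17, -0.0]
ft_force: [-0.2, 0.7, -0.0]
finger_gap: 0.999
grasp_force: 0.0
```

```bash
python3 - <<'E'
from h import *
p,d,K,T=look('base',None,20,'w_base')
go(429.5,319.6,130,-19.4)
print(landmark_of('base','wrist'))
cv2.imwrite('pics/w_bz.png',cv2.resize(p[0:260,180:460],None,fx=2.3,fy=2.3,interpolation=cv2.INTER_CUBIC))
# block top from depth
C=cloud(d,K,T); m=((C[...,2]>14)&(C[...,2]<25)&(np.hypot(C[...,0]-468,C[...,1]-306)<95)&(d>0)).astype(np.uint8)
m[240:]=0
n,l,st,c=cv2.connectedComponentsWithStats(m); j=1+np.argmax(st[1:,4]); ys,xs=np.where(l==j)
print(st[j],c[j])
W=atz(np.c_[xs,ys],20,K,T)[:,:2].astype(np.float32); print(cv2.minAreaRect(W))
m=((C[...,2]>40)&(C[...,2]<60)&(np.hypot(C[...,0]-468,C[...,1]-306)<95)).astype(np.uint8); m[240:]=0
n,l,st,c=cv2.connectedComponentsWithStats(m)
for j in range(1,n):
    if st[j,4]>5: print(st[j],c[j].round(1),C[l==j].mean(0).round(1))
E
```

```text
t [ 0.0009 -0.0013 -0.0005] r [ 0.05  0.03 -0.17] now [428.2 318.7 129.5] yaw -19.57 t 4.55 gap 0.999
[{'at': [169.2, 180.6], 'conf': 0.64}, {'at': [312.5, 146.8], 'conf': 0.63}]
[ 288   59   53  171 8186] [314.8614708  141.61348644]
((468.49603271484375, 312.2279968261719), (43.68781280517578, 148.86044311523438), 70.66885375976562)
[308  80  11  11  98] [313.3  85. ] [516.7 295.1  51.3]
[311 209   9  13  93] [314.9 214.5] [421.1 328.7  50. ]
```

View pics/w_bz.png

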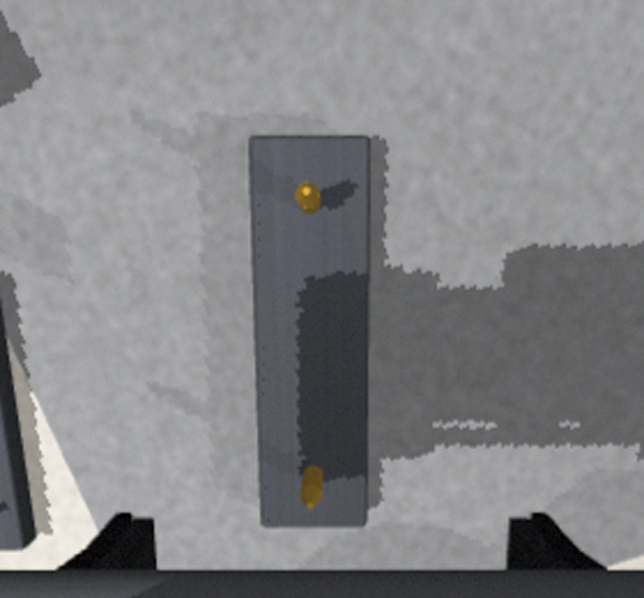

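The base (block and dowels agree) has its centre at (468.6,312.1) and yaw -19.35°. The dowels show in the crop at full-image pixels (313,85) and (315,214). I'll go back for the carrier.

```bash
python3 -c "
from h import *
go(461.4,-314.9,60,-2.55)"
```

```text
t [0.2434 0.586  0.0698] r [  0.03   0.03 -17.02] now [428.4 318.8 129.6] yaw -19.57 t 4.6 gap 0.999
```

Emit:
{"api": "drive_tool", "payload": {"rows": "1 0.2434 0.586 0 0 0 -17;1 0.2434 0.586 0 0 0 -17;1 0.2434 0.586 0 0 0 -17;1 0.2434 0.586 0 0 0 -17;1 0.2434 0.586 0 0 0 -17;1 0.2434 0.586 0 0 0 -17;1 0.2434 0.586 0 0 0 -17;1 0.2434 0.586 0 0 0 -17;1 0.2434 0.586 0 0 0 -17;1 0.2434 0.586 0 0 0 -17;1 0.2434 0.586 0 0 0 -17;1 0.2434 0.586 0 0 0 -17;1 0.2434 0.586 0 0 0 -17;1 0.2434 0.586 0 0 0 -17;1 0.2434 0.586 0 0 0 -17;1 0.2434 0.586 0.035 0 0 -17;1 0.2434 0.586 0.07 0 0 -17;1 0.2434 0.586 0.07 0 0 -17;1 0.2434 0.586 0.07 0 0 -17;1 0.2434 0.586 0.07 0 0 -17"}}

```text
time_s: 6.27
tool_pos: [462.4, -313.1, 60.5]
ee_rot: [-0.0, 1.0, -0.021, 0.0]
ft_force: [0.5, -1.3, 0.1]
finger_gap: 0.999
grasp_force: 0.0
```

```bash
python3 -c "
from h import *
go(461.4,-314.9,3,-2.55)"
```

```text
t [-0.0009  0.0019  0.0575] r [-0.01 -0.    0.09] now [ 462.4 -313.1   60.5] yaw -2.46 t 6.27 gap 0.999
```

Emit:
{"api": "drive_tool", "payload": {"rows": "1 -0.001 0.002 0.03 0 0 0;1 -0.001 0.002 0.045 0 0 0;1 -0.001 0.002 0.055 0 0 0;1 -0.001 0.002 0.0575 0 0 0;1 -0.001 0.002 0.0575 0 0 0;1 -0.001 0.002 0.0575 0 0 0;0.3 -0.001 0.002 0.0575 0 0 0;0.3 -0.001 0.002 0.0575 0 0 0;0.3 -0.001 0.002 0.0575 0 0 0;0.3 -0.001 0.002 0.0575 0 0 0;0.3 -0.001 0.002 0.0575 0 0 0;0.3 -0.001 0.002 0.0575 0 0 0;0.3 -0.001 0.002 0.0575 0 0 0;0.3 -0.001 0.002 0.0575 0 0 0", "grip_force": 25}}

```text
time_s: 7.43
tool_pos: [461.6, -315.1, 2.1]
ee_rot: [-0.0, 1.0, -0.021, -0.0]
ft_force: [-1.0, 0.5, 2.0]
finger_gap: 0.64
grasp_force: 25.0
```

```bash
python3 -c "
from h import *
go(461.4,-314.9,3,-2.55)"
```

```text
t [-0.0002 -0.0002 -0.0009] r [-0.01  0.    0.1 ] now [ 461.6 -315.1    2.1] yaw -2.45 t 7.43 gap 0.64
```

Gripped at 55.7 mm. I'll lift it 130 mm.

Emit:
{"api": "drive_tool", "payload": {"rows": "0.3 0 0 -0.015 0 0 0;0.3 0 0 -0.04 0 0 0;0.3 0 0 -0.08 0 0 0;0.3 0 0 -0.12 0 0 0;0.3 0 0 -0.13 0 0 0;0.3 0 0 -0.13 0 0 0;0.3 0 0 -0.13 0 0 0"}}

```text
time_s: 8.02
tool_pos: [461.2, -314.9, 131.7]
ee_rot: [-0.0, 1.0, -0.021, -0.0]
ft_force: [-0.1, -0.7, -2.9]
finger_gap: 0.64
grasp_force: 25.0
```

```bash
python3 -c "
from h import *
go(468.6,312.1,110,-19.35)"
```

```text
t [-0.0192 -0.6267  0.0219] r [-1.000e-02  2.000e-02  1.691e+01] now [ 461.2 -314.9  131.7] yaw -2.44 t 8.02 gap 0.64
```

Emit:
{"api": "drive_tool", "payload": {"rows": "0.3 -0.001 -0.02 0 0 0 1;0.3 -0.002 -0.055 0 0 0 3;0.3 -0.019 -0.627 0 0 0 17;0.3 -0.019 -0.627 0 0 0 17;0.3 -0.019 -0.627 0 0 0 17;0.3 -0.019 -0.627 0 0 0 17;0.3 -0.019 -0.627 0 0 0 17;0.3 -0.019 -0.627 0 0 0 17;0.3 -0.019 -0.627 0 0 0 17;0.3 -0.019 -0.627 0 0 0 17;0.3 -0.019 -0.627 0 0 0 17;0.3 -0.019 -0.627 0 0 0 17;0.3 -0.019 -0.627 0 0 0 17;0.3 -0.019 -0.627 0 0 0 17;0.3 -0.019 -0.627 0 0 0 17;0.3 -0.019 -0.627 0 0 0 17;0.3 -0.019 -0.627 0 0 0 17;0.3 -0.019 -0.627 0.022 0 0 17;0.3 -0.019 -0.627 0.022 0 0 17;0.3 -0.019 -0.627 0.022 0 0 17"}}

```text
time_s: 9.68
tool_pos: [466.4, 310.6, 107.0]
ee_rot: [0.002, 0.986, -0.169, -0.004]
ft_force: [0.4, 0.0, -3.0]
finger_gap: 0.636
grasp_force: 25.0
```

```bash
python3 -c "
from h import *
go(468.6,312.1,66,-19.35)
p,d,K,T=look('x',None,tag='w_held'); cv2.imwrite('pics/w_h.png',p)
m=seg(p,'blue'); print(m.sum())
"
```

```text
t [ 0.0018 -0.0024  0.041 ] r [ 0.33  0.36 -0.08] now [466.4 310.6 107. ] yaw -19.43 t 9.68 gap 0.636
13119
```

View pics/w_h.png

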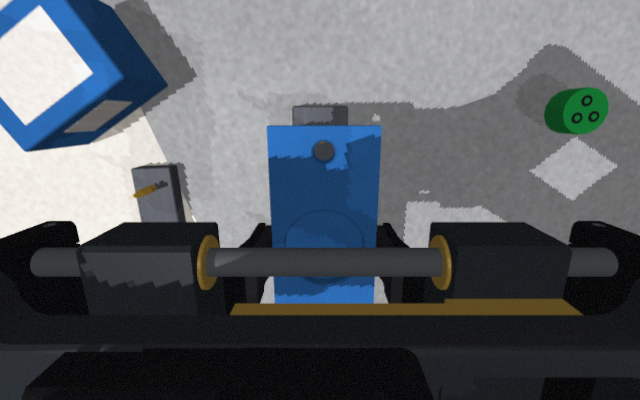

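The held plate's front hole shows at (323,151), with the base end behind it at (320,115). I'll check the hole against the dowel numerically.

```bash
python3 -c "
from h import *
z=np.load('w_held.npz'); p,d,K,T=z['p'],z['d'],z['K'],z['T']
m=seg(p,'blue')
g=np.zeros_like(m); g[140:165,308:338]=1
w=((m==0)&(g==1)).astype(np.uint8); ys,xs=np.where(w); print(len(xs),xs.mean(),ys.mean())
C=cloud(d,K,T); print('plate z',np.median(C[200:220,300:350,2]),np.median(C[130:138,290:360,2]))
h=atz([[xs.mean(),ys.mean()]],117,K,T)[0]; print(h.round(1))
for zz in (116,117): print('edges row180',atz([[269,180],[379,180]],zz,K,T).round(1))
c,s=np.cos(np.radians(-19.4)),np.sin(np.radians(-19.4))
print('hole expected if centred at TCP',466.4+52*c,310.6+52*s,'dowel',468.6+52*c,312.1+52*s)
"
```

```text
295 323.50169491525423 150.36610169491524
plate z 116.43111143891564 116.56644542455355
[515.9 293.1 117. ]
edges row180 [[510.9 324.4 116. ]
 [492.1 271.4 116. ]]
edges row180 [[511.  324.1 117. ]
 [492.3 271.5 117. ]]
hole expected if centred at TCP 515.4475782132753 293.32762114204746 dowel 517.6475782132753 294.82762114204746
```

Emit:
{"api": "drive_tool", "payload": {"rows": "0.3 0.0015 -0.0024 0.02 0.3 0.3 0;0.3 0.0015 -0.0024 0.037 0.3 0.3 0;0.3 0.0015 -0.0024 0.037 0.3 0.3 0;0.3 0.0015 -0.0024 0.037 0.3 0.3 0;0.3 0.0015 -0.0024 0.037 0.3 0.3 0"}}

```text
time_s: 10.15
tool_pos: [472.1, 313.5, 73.8]
ee_rot: [-0.002, 0.986, -0.169, 0.003]
ft_force: [1.0, 0.4, -2.0]
finger_gap: 0.638
grasp_force: 25.0
```

```bash
python3 -c "
from h import *
go(468.4,312.1,22,-19.35);print(read_state()['ft_force'])"
```

```text
t [-0.0034  0.0029  0.0518] r [-0.34 -0.34 -0.14] now [472.1 313.5  73.8] yaw -19.49 t 10.15 gap 0.638
[ 1.03106506  0.39960404 -2.03013489]
```

Emit:
{"api": "drive_tool", "payload": {"rows": "0.3 0 0 0 0 0 0;0.3 0 0 0 0 0 0;0.3 0 0 0 0 0 0"}}

```text
time_s: 10.4
tool_pos: [472.0, 314.0, 74.0]
ee_rot: [-0.003, 0.986, -0.169, 0.004]
ft_force: [0.0, -0.1, -1.9]
finger_gap: 0.639
grasp_force: 25.0
```

```bash
python3 -c "
from h import *
go(468.4,312.1,22,-19.35);camera('top')
go(468.4,312.1,22,-19.35);camera('top')
go(468.4,312.1,22,-19.35);print(read_state()['ft_force'])"
```

```text
t [-0.0032  0.0033  0.0519] r [-0.36 -0.37 -0.09] now [472. 314.  74.] yaw -19.44 t 10.4 gap 0.639
t [-0.003   0.0032  0.0518] r [-0.35 -0.36 -0.09] now [471.9 314.   73.8] yaw -19.44 t 10.45 gap 0.642
t [-0.0029  0.0031  0.0516] r [-0.34 -0.34 -0.09] now [471.8 313.9  73.6] yaw -19.44 t 10.5 gap 0.64
[ 0.40707865 -0.21290657 -2.35001504]
```

Emit:
{"api": "drive_tool", "payload": {"rows": "0.3 -0.002 0.002 0 -0.2 -0.2 0;0.3 -0.002 0.002 0 -0.2 -0.2 0;0.3 -0.002 0.002 0 -0.2 -0.2 0;0.3 -0.002 0.002 0 -0.2 -0.2 0;0.3 -0.002 0.002 0 -0.2 -0.2 0;0.3 -0.002 0.002 0 -0.2 -0.2 0"}}

```text
time_s: 11.0
tool_pos: [469.0, 312.6, 73.0]
ee_rot: [-0.001, 0.986, -0.169, 0.001]
ft_force: [-0.1, -0.4, -2.9]
finger_gap: 0.643
grasp_force: 25.0
```

```bash
python3 -c "
from h import *
go(468.4,312.1,22,-19.35);camera('top')
go(468.4,312.1,22,-19.35)"
```

```text
t [-0.0005  0.0008  0.051 ] r [-0.1  -0.1  -0.09] now [469.  312.6  73. ] yaw -19.44 t 11.0 gap 0.643
t [-0.0005  0.0008  0.051 ] r [-0.1  -0.1  -0.09] now [469.  312.6  73. ] yaw -19.44 t 11.05 gap 0.642
```

Emit:
{"api": "drive_tool", "payload": {"rows": "0.3 -0.0005 0.0008 0.005 -0.1 -0.1 0;0.3 -0.0005 0.0008 0.009 -0.1 -0.1 0;0.3 -0.0005 0.0008 0.012 -0.1 -0.1 0;0.3 -0.0005 0.0008 0.015 -0.1 -0.1 0;0.3 -0.0005 0.0008 0.018 -0.1 -0.1 0;0.3 -0.0005 0.0008 0.021 -0.1 -0.1 0;0.3 -0.0005 0.0008 0.024 -0.1 -0.1 0;0.3 -0.0005 0.0008 0.027 -0.1 -0.1 0;0.3 -0.0005 0.0008 0.03 -0.1 -0.1 0;0.3 -0.0005 0.0008 0.03 -0.1 -0.1 0;0.3 -0.0005 0.0008 0.03 -0.1 -0.1 0"}}

```text
time_s: 11.97
tool_pos: [468.1, 312.0, 42.8]
ee_rot: [0.0, 0.986, -0.169, -0.0]
ft_force: [-0.0, -0.7, -2.9]
finger_gap: 0.638
grasp_force: 25.0
```

```bash
python3 -c "
from h import *
go(468.4,312.1,22,-19.35);s=read_state();print(s['ft_force'],s['ft_torque'])"
```

```text
t [ 0.0002 -0.0002  0.0208] r [ 0.02  0.02 -0.08] now [468.1 312.   42.8] yaw -19.43 t 11.97 gap 0.638
[-0.02347934 -0.73347746 -2.91530182] [ 0.03705023 -0.04203079  0.00294414]
```

No contact, so both dowels are in the holes. I'll keep descending.

Emit:
{"api": "drive_tool", "payload": {"rows": "0.3 0 0 0.004 0 0 0;0.3 0 0 0.008 0 0 0;0.3 0 0 0.012 0 0 0;0.3 0 0 0.015 0 0 0;0.3 0 0 0.017 0 0 0;0.3 0 0 0.0185 0 0 0;0.3 0 0 0.02 0 0 0;0.3 0 0 0.0205 0 0 0;0.3 0 0 0.0205 0 0 0;0.3 0 0 0.0205 0 0 0"}}

```text
time_s: 12.8
tool_pos: [468.4, 312.0, 22.6]
ee_rot: [-0.0, 0.986, -0.169, 0.0]
ft_force: [0.0, 0.1, -2.2]
finger_gap: 0.639
grasp_force: 25.0
```

```bash
python3 -c "
from h import *
go(468.4,312.1,22,-19.35);s=read_state();print(s['ft_force'],s['ft_torque'])"
```

```text
t [ 0.     -0.0001  0.0006] r [-0.01 -0.01 -0.09] now [468.4 312.   22.6] yaw -19.44 t 12.8 gap 0.639
[ 0.03571841  0.10025767 -2.23258224] [-0.00398903 -0.0066145  -0.00457241]
```

Emit:
{"api": "drive_tool", "payload": {"rows": "0.3 0 0 0.001 0 0 0;0.3 0 0 0.001 0 0 0;0.72 0 0 0.001 0 0 0;0.72 0 0 0.001 0 0 0;0.8 0 0 0.001 0 0 0;0.85 0 0 0.001 0 0 0;0.85 0 0 0.001 0 0 0;0.85 0 0 -0.02 0 0 0;0.85 0 0 -0.05 0 0 0;0.85 0 0 -0.09 0 0 0;0.85 0 0 -0.107 0 0 0;1 -0.041 0 -0.107 0 0 0;1 -0.041 0 -0.107 0 0 0;1 -0.041 0 -0.107 0 0 0;1 -0.041 0 -0.107 0 0 0"}}

```text
time_s: 14.05
tool_pos: [429.8, 325.9, 129.6]
ee_rot: [-0.0, 0.986, -0.168, 0.0]
ft_force: [-0.0, 0.3, 0.1]
finger_gap: 0.99
grasp_force: 0.0
```

```bash
python3 - <<'E'
from h import *
p,d,K,T=look('carrier','blue',32,'w_c3')
C=cloud(d,K,T); 
for uv in ((323,120),(323,175),(300,110),(345,110),(300,190),(345,190)): print(C[uv[1]-2:uv[1]+3,uv[0]-2:uv[0]+3,2].mean().round(1),end=' ')
go(680-25,-205+15,150,-17)
cv2.imwrite('pics/w_c3z.png',cv2.resize(p[20:250,200:450],None,fx=2.3,fy=2.3,interpolation=cv2.INTER_CUBIC))
E
```

```text
rect 468.2 312.0 [ 56.1 129.3] ang 70.47 pix [324. 144.] depthz 31.9
32.1 27.7 42.5 32.2 31.8 32.1 t [ 0.3835  0.4116 -0.0205] r [-0.03 -0.05 -2.43] now [430.3 325.8 129.5] yaw -19.43 t 14.1 gap 0.991
```

View pics/w_c3z.png

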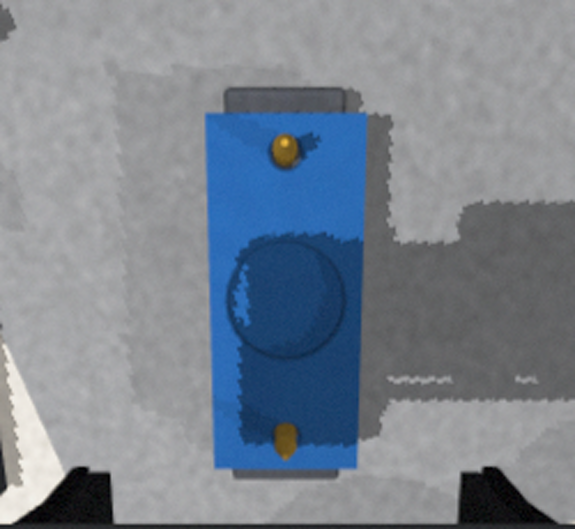

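The carrier is flat with its top at 32 mm and its centre at (468.2,312.0). Both dowels come through it, at crop (285,150) and (285,440). Next is the copper disc.

Emit:
{"api": "drive_tool", "payload": {"rows": "1 0.367 0.417 0 0 0 -2.4;1 0.367 0.417 0 0 0 -2.4;1 0.367 0.417 0 0 0 -2.4;1 0.367 0.417 0 0 0 -2.4;1 0.367 0.417 0 0 0 -2.4;1 0.367 0.417 0 0 0 -2.4;1 0.367 0.417 0 0 0 -2.4;1 0.367 0.417 0 0 0 -2.4;1 0.367 0.417 0 0 0 -2.4;1 0.367 0.417 0 0 0 -2.4;1 0.367 0.417 0 0 0 -2.4;1 0.367 0.417 0 0 0 -2.4;1 0.367 0.417 0 0 0 -2.4;1 0.367 0.417 0 0 0 -2.4;1 0.367 0.417 0 0 0 -2.4;1 0.367 0.417 0 0 0 -2.4;1 0.367 0.417 0 0 0 -2.4;1 0.367 0.417 0 0 0 -2.4"}}

```text
time_s: 15.6
tool_pos: [636.0, -187.7, 129.1]
ee_rot: [-0.001, 0.989, -0.147, -0.001]
ft_force: [-0.8, 0.6, 1.0]
finger_gap: 0.998
grasp_force: 0.0
```

```bash
python3 - <<'E'
from h import *
p,d,K,T=look('d','copper',22,'w_d')
C=cloud(d,K,T); m=seg(p,'copper'); P=C[m>0]; P=P[np.abs(P[:,2]-22)<3]; print('depth centroid',P.mean(0).round(1))
print(cv2.minEnclosingCircle(P[:,:2].astype(np.float32)))
go(680,-205,60,-17)
cv2.imwrite('pics/w_dz.png',cv2.resize(p[40:260,200:450],None,fx=2.3,fy=2.3,interpolation=cv2.INTER_CUBIC))
E
```

```text
rect 679.6 -205.8 [34.9 34.2] ang 29.13 pix [329. 142.] depthz 22.1
depth centroid [ 680.  -205.9   22.1]
((679.6920776367188, -205.79994201660156), 17.650901794433594)
t [0.0471 0.0039 0.0692] r [-0.03  0.1   0.07] now [ 636.2 -187.7  129.3] yaw -16.93 t 15.65 gap 1.002
```

View pics/w_dz.png

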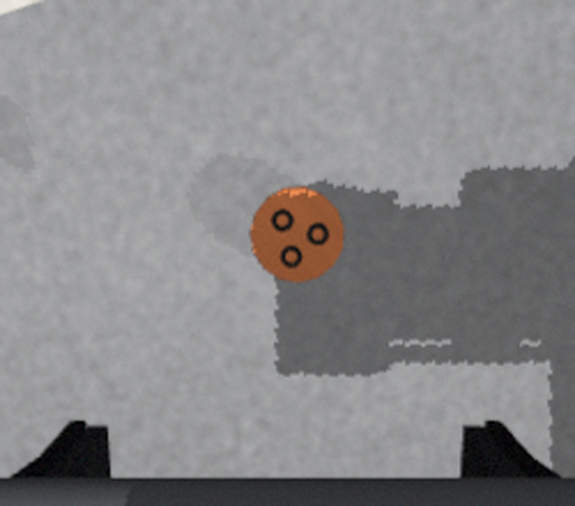

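The crop shows one copper disc with three burn rings at full-image (329,142), centred at (679.7,-205.8).

Emit:
{"api": "drive_tool", "payload": {"rows": "1 0.047 0.0047 0.03 0 0 0;1 0.047 0.0047 0.07 0 0 0;1 0.047 0.0047 0.079 0 0 0;1 0.047 0.0047 0.079 0 0 0;1 0.047 0.0047 0.079 0 0 0;1 0.047 0.0047 0.079 0 0 0;1 0.047 0.0047 0.079 0 0 0"}}

```text
time_s: 16.23
tool_pos: [681.3, -207.9, 53.0]
ee_rot: [0.0, 0.989, -0.148, 0.002]
ft_force: [0.3, -0.7, 0.8]
finger_gap: 0.996
grasp_force: 0.0
```

```bash
python3 -c "
from h import *
go(679.7,-205.8,11,-17)"
```

```text
t [-0.0023 -0.0016  0.042 ] r [ 0.03 -0.18 -0.01] now [ 681.3 -207.9   53. ] yaw -17.01 t 16.23 gap 0.996
```

Emit:
{"api": "drive_tool", "payload": {"rows": "1 -0.001 -0.001 0.02 0 0 0;1 -0.0015 -0.001 0.035 0 0 0;1 -0.0015 -0.001 0.041 0 0 0;1 -0.0015 -0.001 0.041 0 0 0;1 -0.0015 -0.001 0.041 0 0 0;1 -0.0015 -0.001 0.041 0 0 0"}}

```text
time_s: 16.73
tool_pos: [679.9, -206.9, 10.3]
ee_rot: [0.0, 0.989, -0.148, 0.001]
ft_force: [0.4, 0.4, 0.5]
finger_gap: 1.0
grasp_force: 0.0
```

```bash
python3 -c "
from h import *
go(679.7,-205.8,11,-17)"
```

```text
t [-0.0005 -0.001  -0.0007] r [ 0.01 -0.08 -0.04] now [ 679.9 -206.9   10.3] yaw -17.04 t 16.73 gap 1.0
```

Emit:
{"api": "drive_tool", "payload": {"rows": "0.6 0 -0.001 -0.001 0 0 0;0.5 0 -0.001 -0.001 0 0 0;0.3 0 -0.001 -0.001 0 0 0;0.2 0 -0.001 -0.001 0 0 0;0.2 0 -0.001 -0.001 0 0 0;0.2 0 -0.001 -0.001 0 0 0;0.2 0 -0.001 -0.001 0 0 0;0.2 0 -0.001 -0.001 0 0 0;0.2 0 -0.001 -0.001 0 0 0;0.2 0 -0.001 -0.001 0 0 0", "grip_force": 25}}

```text
time_s: 17.57
tool_pos: [679.6, -205.6, 10.5]
ee_rot: [-0.0, 0.989, -0.148, -0.0]
ft_force: [0.4, 0.1, -0.4]
finger_gap: 0.404
grasp_force: 25.0
```

```bash
python3 -c "
from h import *
go(679.7,-205.8,140,-17)
go(468.3,312.0,140,-19.4)"
```

```text
t [ 1.000e-04  2.000e-04 -1.295e-01] r [-0.    0.01 -0.04] now [ 679.6 -205.6   10.5] yaw -17.04 t 17.57 gap 0.404
t [-0.3537 -0.433  -0.1295] r [-0.    0.01  2.36] now [ 679.6 -205.6   10.5] yaw -17.04 t 17.57 gap 0.404
```

Emit:
{"api": "drive_tool", "payload": {"rows": "0.2 0 0 -0.015 0 0 0;0.2 0 0 -0.045 0 0 0;0.2 0 0 -0.085 0 0 0;0.2 0 0 -0.12 0 0 0;0.2 -0.01 -0.01 -0.13 0 0 0;0.2 -0.354 -0.433 -0.13 0 0 2.4;0.2 -0.354 -0.433 -0.13 0 0 2.4;0.2 -0.354 -0.433 -0.13 0 0 2.4;0.2 -0.354 -0.433 -0.13 0 0 2.4;0.2 -0.354 -0.433 -0.13 0 0 2.4;0.2 -0.354 -0.433 -0.13 0 0 2.4;0.2 -0.354 -0.433 -0.13 0 0 2.4;0.2 -0.354 -0.433 -0.13 0 0 2.4;0.2 -0.354 -0.433 -0.13 0 0 2.4;0.2 -0.354 -0.433 -0.13 0 0 2.4;0.2 -0.354 -0.433 -0.13 0 0 2.4;0.2 -0.354 -0.433 -0.13 0 0 2.4;0.2 -0.354 -0.433 -0.13 0 0 2.4;0.2 -0.354 -0.433 -0.13 0 0 2.4;0.2 -0.354 -0.433 -0.13 0 0 2.4"}}

```text
time_s: 19.23
tool_pos: [465.3, 314.4, 140.4]
ee_rot: [0.0, 0.986, -0.166, -0.001]
ft_force: [0.9, -1.2, -1.9]
finger_gap: 0.402
grasp_force: 25.0
```

Emit:
{"api": "drive_tool", "payload": {"rows": "0.2 0 0 0.03 0 0 0;0.2 0 0 0.055 0 0 0;0.2 0 0 0.065 0 0 0;0.2 0 0 0.065 0 0 0;0.2 0 0 0.065 0 0 0;0.2 0 0 0.065 0 0 0;0.2 0 0 0.065 0 0 0"}}

```text
time_s: 19.82
tool_pos: [469.4, 312.1, 76.9]
ee_rot: [-0.001, 0.986, -0.169, 0.001]
ft_force: [0.4, -0.1, -2.5]
finger_gap: 0.403
grasp_force: 25.0
```

```bash
python3 -c "
from h import *
go(468.3,312.0,36,-19.4)"
```

```text
t [-0.001   0.0005  0.0409] r [-0.11 -0.12 -0.08] now [469.4 312.1  76.9] yaw -19.48 t 19.82 gap 0.403
```

Emit:
{"api": "drive_tool", "payload": {"rows": "0.2 -0.001 0.0005 0.01 -0.1 -0.1 0;0.2 -0.001 0.0005 0.02 -0.1 -0.1 0;0.2 -0.001 0.0005 0.026 -0.1 -0.1 0;0.2 -0.001 0.0005 0.031 -0.1 -0.1 0;0.2 -0.001 0.0005 0.035 -0.1 -0.1 0;0.2 -0.001 0.0005 0.038 -0.1 -0.1 0;0.2 -0.001 0.0005 0.04 -0.1 -0.1 0;0.2 -0.001 0.0005 0.0405 -0.1 -0.1 0;0.2 -0.001 0.0005 0.0405 -0.1 -0.1 0;0.2 -0.001 0.0005 0.0405 -0.1 -0.1 0"}}

```text
time_s: 20.65
tool_pos: [466.7, 311.9, 35.4]
ee_rot: [0.001, 0.986, -0.169, -0.001]
ft_force: [-1.2, -0.6, 3.2]
finger_gap: 0.401
grasp_force: 25.0
```

```bash
python3 -c "
from h import *
go(468.3,312.0,35.5,-19.4);print(read_state()['ft_force'])"
```

```text
t [ 0.0015 -0.0006 -0.0001] r [ 0.11  0.12 -0.03] now [466.7 311.9  35.4] yaw -19.43 t 20.65 gap 0.401
[-1.17280456 -0.63596887  3.15546041]
```

Emit:
{"api": "drive_tool", "payload": {"rows": "0.2 0.001 -0.0005 -0.001 0 0 0;0.2 0.0015 -0.0005 -0.001 0 0 0;0.2 0.0015 -0.0005 -0.001 0 0 0;0.2 0.0015 -0.0005 -0.0005 0 0 0;0.2 0.0015 -0.0005 -0.0005 0 0 0;0.2 0.0015 -0.0005 -0.0005 0 0 0"}}

```text
time_s: 21.15
tool_pos: [468.7, 312.0, 35.5]
ee_rot: [0.001, 0.986, -0.169, -0.001]
ft_force: [-0.2, 0.1, -1.4]
finger_gap: 0.404
grasp_force: 25.0
```

```bash
python3 -c "
from h import *
go(468.3,312.0,35.5,-19.4);print(read_state()['ft_force'])"
```

```text
t [-0.0004  0.0001 -0.    ] r [ 0.08  0.08 -0.04] now [468.7 312.   35.5] yaw -19.44 t 21.15 gap 0.404
[-0.20310057  0.08709026 -1.41055302]
```

Centred and all but down. I'll release, lift, and look.

Emit:
{"api": "drive_tool", "payload": {"rows": "0.2 0 0 0.0003 0 0 0;0.5 0 0 0 0 0 0;0.6 0 0 0 0 0 0;0.65 0 0 0 0 0 0;0.65 0 0 0 0 0 0;0.65 0 0 -0.015 0 0 0;0.65 0 0 -0.04 0 0 0;0.65 0 0 -0.08 0 0 0;1 0 0 -0.094 0 0 0;1 -0.041 0 -0.094 0 0 0;1 -0.041 0 -0.094 0 0 0;1 -0.041 0 -0.094 0 0 0;1 -0.041 0 -0.094 0 0 0"}}

```text
time_s: 22.23
tool_pos: [430.3, 325.9, 129.8]
ee_rot: [0.001, 0.986, -0.168, -0.001]
ft_force: [1.1, -0.6, -0.6]
finger_gap: 0.94
grasp_force: 0.0
```

```bash
python3 - <<'E'
from h import *
p,d,K,T=look('d','copper',47,'w_d2')
C=cloud(d,K,T); m=seg(p,'copper'); m[:110]=0;m[180:]=0; P=C[m>0]; P=P[np.abs(P[:,2]-47)<4]; print(len(P),P.mean(0).round(1),P[:,2].std(),cv2.minEnclosingCircle(P[:,:2].astype(np.float32)))
plate(p,'blue',32,K,T)
go(582-40,-6-7,130,9.7)
E
```

```text
rect 469.1 311.6 [33.7 34.2] ang 70.56 pix [324. 152.] depthz 47.2
1462 [469.2 311.5  47.2] 0.716915596690543 ((469.0440673828125, 311.6295166015625), 17.417692184448242)
rect 468.0 312.0 [ 56.  130.3] 70.49
 hole px [289.  86.] area 19 xy [526.7 321.2]
 hole px [323.7  85.4] area 157 xy [517.9 294.7]
 hole px [359.  92.] area 17 xy [503.6 269.5]
 hole px [290.  124.5] area 18 xy [498.3 331.2]
 hole px [358. 126.] area 15 xy [478.3 278.4]
 hole px [324.2 151.4] area 1661 xy [467.9 311.9]
 hole px [357.  153.5] area 20 xy [456.9 286.2]
 hole px [291.  161.5] area 20 xy [469.2 341.5]
 hole px [356.  185.5] area 16 xy [430.7 295.6]
 hole px [292. 198.] area 15 xy [438.8 352.2]
 hole px [323.7 211.1] area 146 xy [418.1 329.8]
t [ 2.176e-01  2.825e-01 -2.000e-04] r [  0.05   0.06 -29.14] now [430.8 325.8 129.6] yaw -19.44 t 22.28 gap 0.962
```

The disc is in the pocket, with its top at 47.2 mm and about 1 mm off centre. Next is the mask.

Emit:
{"api": "drive_tool", "payload": {"rows": "1 0.2176 0.2825 0 0 0 -29.1;1 0.2176 0.2825 0 0 0 -29.1;1 0.2176 0.2825 0 0 0 -29.1;1 0.2176 0.2825 0 0 0 -29.1;1 0.2176 0.2825 0 0 0 -29.1;1 0.2176 0.2825 0 0 0 -29.1;1 0.2176 0.2825 0 0 0 -29.1;1 0.2176 0.2825 0 0 0 -29.1;1 0.2176 0.2825 0 0 0 -29.1;1 0.2176 0.2825 0 0 0 -29.1;1 0.2176 0.2825 0 0 0 -29.1;1 0.2176 0.2825 0 0 0 -29.1;1 0.2176 0.2825 0 0 0 -29.1;1 0.2176 0.2825 0 0 0 -29.1"}}

```text
time_s: 23.45
tool_pos: [540.6, -11.8, 129.5]
ee_rot: [0.0, 0.996, 0.085, -0.002]
ft_force: [0.2, 0.3, 0.5]
finger_gap: 1.001
grasp_force: 0.0
```

```bash
python3 - <<'E'
from h import *
p,d,K,T=look('m','red',12,'w_m')
plate(p,'red',12,K,T)
go(582,-6,60,9.7)
cv2.imwrite('pics/w_mz.png',cv2.resize(p[0:260,180:460],None,fx=2.3,fy=2.3,interpolation=cv2.INTER_CUBIC))
E
```

```text
rect 582.1 -4.3 [129.3  56.2] ang 9.48 pix [323. 141.] depthz 12.1
rect 582.1 -4.3 [129.3  56.2] 9.48
 hole px [323.4  86.4] area 116 xy [632.7   4.1]
 hole px [356.   88.5] area 16 xy [635.8 -24.1]
 hole px [291. 108.] area 23 xy [610.2  29.1]
 hole px [355.  122.5] area 16 xy [607.6 -28.8]
 hole px [323.2 145.2] area 1659 xy [583.1  -4.2]
 hole px [292. 153.] area 25 xy [571.3  22.6]
 hole px [354.  154.5] area 14 xy [579.5 -33.4]
 hole px [353. 181.] area 19 xy [555.1 -37.3]
 hole px [293.  194.5] area 12 xy [532.8  16.1]
 hole px [322.9 199.9] area 69 xy [532.3 -12.6]
t [0.0419 0.0014 0.0694] r [0.02 0.18 0.09] now [540.7 -11.7 129.6] yaw 9.79 t 23.5 gap 0.999
```

View pics/w_mz.png

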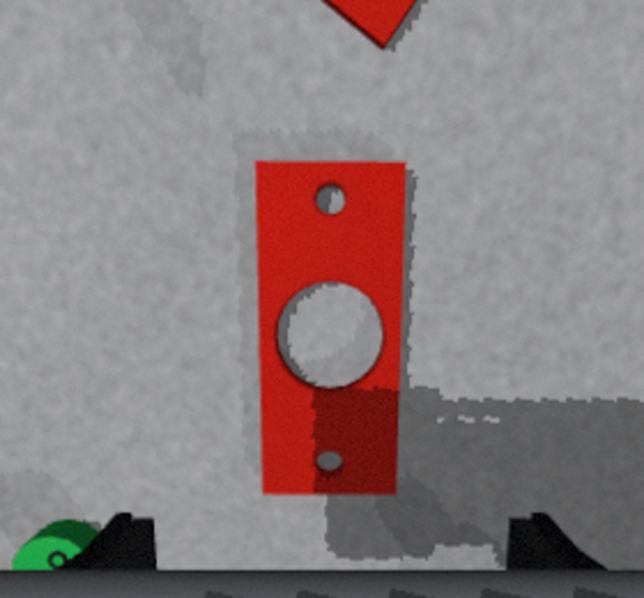

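This is the mask meant (129.3x56.2 mm, window centre at (323,145)), at (582.4,-4.3) with yaw 9.5°. The small mask is only partly in view at the top.

Emit:
{"api": "drive_tool", "payload": {"rows": "1 0.0423 -0.0003 0.03 0 0.2 0.3;1 0.0423 -0.0003 0.06 0 0.2 0.3;1 0.0423 -0.0003 0.08 0 0.2 0.3;1 0.0423 -0.0003 0.08 0 0.2 0.3;1 0.0423 -0.0003 0.08 0 0.2 0.3;1 0.0423 -0.0003 0.08 0 0.2 0.3;1 0.0423 -0.0003 0.08 0 0.2 0.3"}}

```text
time_s: 24.08
tool_pos: [583.6, -5.6, 51.3]
ee_rot: [0.001, 0.997, 0.082, 0.002]
ft_force: [0.1, 0.7, -0.0]
finger_gap: 1.004
grasp_force: 0.0
```

```bash
python3 -c "
from h import *
go(582.4,-4.3,3,9.5)"
```

```text
t [-0.0011 -0.0016  0.0483] r [ 0.1  -0.22 -0.1 ] now [583.6  -5.6  51.3] yaw 9.4 t 24.08 gap 1.004
```

Emit:
{"api": "drive_tool", "payload": {"rows": "1 -0.0005 -0.0013 0.02 0 -0.1 0;1 -0.0005 -0.0013 0.035 0 -0.1 0;1 -0.0005 -0.0013 0.044 0 -0.1 0;1 -0.0005 -0.0013 0.047 0 -0.1 0;1 -0.0005 -0.0013 0.0475 0 -0.1 0;1 -0.0005 -0.0013 0.0475 0 -0.1 0;1 -0.0005 -0.0013 0.0475 0 -0.1 0"}}

```text
time_s: 24.67
tool_pos: [582.8, -4.8, 3.0]
ee_rot: [0.001, 0.997, 0.082, 0.001]
ft_force: [1.2, -0.2, 0.7]
finger_gap: 1.0
grasp_force: 0.0
```

```bash
python3 -c "
from h import *
go(582.4,-4.3,3,9.5)"
```

```text
t [-0.0003 -0.0006  0.    ] r [ 0.07 -0.06 -0.14] now [582.8  -4.8   3. ] yaw 9.36 t 24.67 gap 1.0
```

Emit:
{"api": "drive_tool", "payload": {"rows": "0.75 0 -0.0004 0 0 0 0;0.6 0 -0.0004 0 0 0 0;0.3 0 -0.0004 0 0 0 0;0.3 0 -0.0004 0 0 0 0;0.3 0 -0.0004 0 0 0 0;0.3 0 -0.0004 0 0 0 0;0.3 0 -0.0004 0 0 0 0;0.3 0 -0.0004 0 0 0 0", "grip_force": 25}}

```text
time_s: 25.33
tool_pos: [582.0, -4.2, 2.1]
ee_rot: [0.0, 0.997, 0.082, -0.0]
ft_force: [-0.7, -0.2, 0.5]
finger_gap: 0.641
grasp_force: 25.0
```

```bash
python3 -c "
from h import *
go(468.5,312.1,135,-19.4)"
```

```text
t [-0.0606 -0.3305 -0.133 ] r [5.000e-02 2.000e-02 2.876e+01] now [582.   -4.2   2.1] yaw 9.36 t 25.33 gap 0.641
```

Emit:
{"api": "drive_tool", "payload": {"rows": "0.3 0 0 -0.015 0 0 0;0.3 0 0 -0.045 0 0 0;0.3 0 0 -0.085 0 0 0;0.3 0 0 -0.125 0 0 0;0.3 -0.002 -0.01 -0.133 0 0 1;0.3 -0.06 -0.3305 -0.133 0 0 28.8;0.3 -0.06 -0.3305 -0.133 0 0 28.8;0.3 -0.06 -0.3305 -0.133 0 0 28.8;0.3 -0.06 -0.3305 -0.133 0 0 28.8;0.3 -0.06 -0.3305 -0.133 0 0 28.8;0.3 -0.06 -0.3305 -0.133 0 0 28.8;0.3 -0.06 -0.3305 -0.133 0 0 28.8;0.3 -0.06 -0.3305 -0.133 0 0 28.8;0.3 -0.06 -0.3305 -0.133 0 0 28.8;0.3 -0.06 -0.3305 -0.133 0 0 28.8;0.3 -0.06 -0.3305 -0.133 0 0 28.8;0.3 -0.06 -0.3305 -0.133 0 0 28.8;0.3 -0.06 -0.3305 -0.133 0 0 28.8"}}

```text
time_s: 26.83
tool_pos: [469.7, 310.7, 134.7]
ee_rot: [0.001, 0.985, -0.17, -0.0]
ft_force: [0.4, -1.3, -2.0]
finger_gap: 0.645
grasp_force: 25.0
```

Emit:
{"api": "drive_tool", "payload": {"rows": "0.3 0 0 0.03 0 0 0;0.3 0 0 0.055 0 0 0;0.3 0 0 0.06 0 0 0;0.3 0 0 0.06 0 0 0;0.3 0 0 0.06 0 0 0;0.3 0 0 0.06 0 0 0;0.3 0 0 0.06 0 0 0;0.3 0 0 0.06 0 0 0"}}

```text
time_s: 27.5
tool_pos: [470.0, 312.5, 76.2]
ee_rot: [-0.0, 0.986, -0.169, 0.001]
ft_force: [-0.5, -0.5, -3.1]
finger_gap: 0.642
grasp_force: 25.0
```

```bash
python3 -c "
from h import *
go(468.3,312.1,34.1,-19.35)
p,d,K,T=look('x',None,tag='w_mh')
C=cloud(d,K,T); print('plate z',np.median(C[200:220,300:350,2]),np.median(C[130:138,290:360,2]))
m=seg(p,'red'); g=np.zeros_like(m); g[138:170,305:342]=1
w=((m==0)&(g==1)).astype(np.uint8); ys,xs=np.where(w); print(len(xs),xs.min(),xs.max(),ys.min(),ys.max(),xs.mean(),ys.mean())
z=read_state()['tool_pos'][2]+10
print('hole',atz([[xs.mean(),ys.mean()]],z,K,T)[0],'dowel',468.6+52*np.cos(np.radians(19.35)),312.1-52*np.sin(np.radians(19.35)))
"
```

```text
t [-0.0015  0.0009  0.0421] r [-0.05 -0.1  -0.09] now [470.  312.5  76.2] yaw -19.44 t 27.5 gap 0.642
plate z 85.66089909495275 86.30389526826293
330 313 333 140 159 323.3060606060606 149.5909090909091
hole [519.6335384  294.89502399  86.00367195] dowel 517.6626325294661 294.87042979994635
```

Emit:
{"api": "drive_tool", "payload": {"rows": "0.3 -0.0017 0.0008 0.003 0 -0.1 0;0.3 -0.0017 0.0008 0.006 0 -0.1 0;0.3 -0.0017 0.0008 0.009 0 -0.1 0;0.3 -0.0017 0.0008 0.012 0 -0.1 0;0.3 -0.0017 0.0008 0.015 0 -0.1 0;0.3 -0.0017 0.0008 0.018 0 -0.1 0;0.3 -0.0017 0.0008 0.021 0 -0.1 0;0.3 -0.0017 0.0008 0.024 0 -0.1 0;0.3 -0.0017 0.0008 0.027 0 -0.1 0;0.3 -0.0017 0.0008 0.029 0 -0.1 0;0.3 -0.0017 0.0008 0.029 0 -0.1 0;0.3 -0.0017 0.0008 0.029 0 -0.1 0"}}

```text
time_s: 28.55
tool_pos: [467.2, 311.9, 45.8]
ee_rot: [0.0, 0.986, -0.169, -0.001]
ft_force: [0.4, 0.2, -2.3]
finger_gap: 0.64
grasp_force: 25.0
```

```bash
python3 -c "
from h import *
go(468.3,312.1,34.1,-19.35);s=read_state();print(s['ft_force'],s['ft_torque'])"
```

```text
t [ 0.001  -0.0006  0.0117] r [ 0.06  0.12 -0.09] now [467.2 311.9  45.8] yaw -19.44 t 28.55 gap 0.64
[ 0.38952414  0.21589657 -2.27197408] [ 0.00131765  0.05889889 -0.02222243]
```

Emit:
{"api": "drive_tool", "payload": {"rows": "0.3 0.0007 -0.0003 0.002 0 0.1 0;0.3 0.0007 -0.0003 0.005 0 0.1 0;0.3 0.0007 -0.0003 0.007 0 0.1 0;0.3 0.0007 -0.0003 0.009 0 0.1 0;0.3 0.0007 -0.0003 0.0105 0 0.1 0;0.3 0.0007 -0.0003 0.0113 0 0.1 0;0.3 0.0007 -0.0003 0.0113 0 0.1 0;0.3 0.0007 -0.0003 0.0113 0 0.1 0"}}

```text
time_s: 29.22
tool_pos: [467.9, 312.0, 34.6]
ee_rot: [0.0, 0.986, -0.169, -0.0]
ft_force: [-0.6, 0.2, -2.3]
finger_gap: 0.638
grasp_force: 25.0
```

```bash
python3 -c "
from h import *
go(468.3,312.1,34.1,-19.35);s=read_state();print(s['ft_force'],s['ft_torque'])"
```

```text
t [ 0.0003 -0.0002  0.0005] r [ 0.06  0.02 -0.08] now [467.9 312.   34.6] yaw -19.43 t 29.22 gap 0.638
[-0.63662737  0.24138788 -2.28505518] [0.06997125 0.02892471 0.07922792]
```

Emit:
{"api": "drive_tool", "payload": {"rows": "0.3 0 0 0.0007 0 0 0;0.3 0 0 0.0007 0 0 0;0.72 0 0 0.0005 0 0 0;0.72 0 0 0.0005 0 0 0;0.8 0 0 0.0005 0 0 0;0.85 0 0 0.0005 0 0 0;0.85 0 0 0.0005 0 0 0;0.85 0 0 -0.02 0 0 0;0.85 0 0 -0.05 0 0 0;0.85 0 0 -0.085 0 0 0;0.85 0 0 -0.095 0 0 0;1 -0.041 0 -0.095 0 0 0;1 -0.041 0 -0.095 0 0 0;1 -0.041 0 -0.095 0 0 0;1 -0.041 0 -0.095 0 0 0"}}

```text
time_s: 30.47
tool_pos: [429.2, 325.8, 129.5]
ee_rot: [0.0, 0.986, -0.168, -0.0]
ft_force: [0.3, 0.3, 0.2]
finger_gap: 0.986
grasp_force: 0.0
```

```bash
python3 - <<'E'
from h import *
p,d,K,T=look('m','red',44,'w_m2')
plate(p,'red',44,K,T)
C=cloud(d,K,T); print([np.median(C[v-2:v+3,u-2:u+3,2]).round(1) for u,v in ((300,110),(345,110),(300,190),(345,190),(324,152))])
m=seg(p,'copper'); m[:110]=0;m[190:]=0; P=C[m>0]; P=P[np.abs(P[:,2]-47)<4]; print(len(P),P.mean(0).round(1),cv2.minEnclosingCircle(P[:,:2].astype(np.float32)))
go(463-44,-101,130,0)
cv2.imwrite('pics/w_m2z.png',cv2.resize(p[20:250,200:450],None,fx=2.3,fy=2.3,interpolation=cv2.INTER_CUBIC))
E
```

```text
rect 468.4 311.8 [ 56.2 129.6] ang 70.59 pix [324. 144.] depthz 44.1
rect 468.4 311.8 [ 56.2 129.6] 70.59
 hole px [323.3  83.3] area 149 xy [517.3 294.8]
 hole px [287.   93.5] area 16 xy [519.6 323.7]
 hole px [360. 106.] area 17 xy [492.1 273.4]
 hole px [288. 127.] area 17 xy [495.8 332. ]
 hole px [323.7 149.6] area 2092 xy [469.7 311.3]
 hole px [359.  141.5] area 18 xy [466.3 282.5]
 hole px [289. 160.] area 17 xy [471.1 340.7]
 hole px [358.  172.5] area 28 xy [442.7 290.9]
 hole px [290. 193.] area 15 xy [445.  349.8]
 hole px [323.5 212.3] area 124 xy [419.8 329. ]
[np.float64(44.3), np.float64(44.1), np.float64(44.0), np.float64(44.2), np.float64(46.9)]
1483 [469.3 311.6  47.1] ((468.9283447265625, 311.6498107910156), 17.388826370239258)
t [ 1.318e-01  4.061e-01 -3.000e-04] r [ 4.000e-02 -1.000e-02 -1.943e+01] now [429.8 325.8 129.4] yaw -19.43 t 30.52 gap 0.989
```

View pics/w_m2z.png

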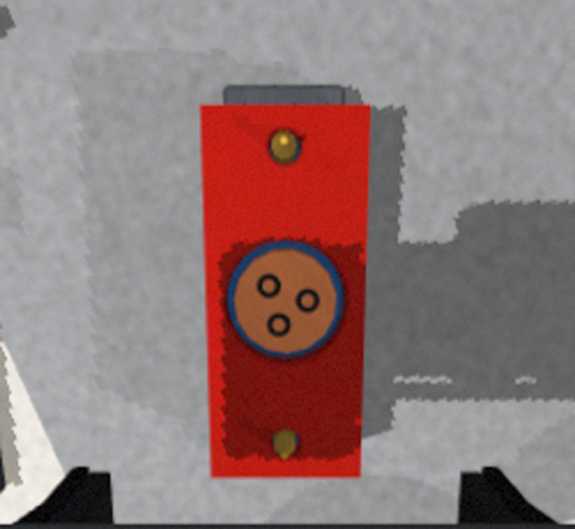

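The mask is flat (44.0–44.3 mm at its corners), with the disc in its window at (469.1,311.6). Last is the weight.

Emit:
{"api": "drive_tool", "payload": {"rows": "1 0.132 0.406 0 0 0 -19.4;1 0.132 0.406 0 0 0 -19.4;1 0.132 0.406 0 0 0 -19.4;1 0.132 0.406 0 0 0 -19.4;1 0.132 0.406 0 0 0 -19.4;1 0.132 0.406 0 0 0 -19.4;1 0.132 0.406 0 0 0 -19.4;1 0.132 0.406 0 0 0 -19.4;1 0.132 0.406 0 0 0 -19.4;1 0.132 0.406 0 0 0 -19.4;1 0.132 0.406 0 0 0 -19.4;1 0.132 0.406 0 0 0 -19.4;1 0.132 0.406 0 0 0 -19.4;1 0.132 0.406 0 0 0 -19.4;1 0.132 0.406 0 0 0 -19.4"}}

```text
time_s: 31.77
tool_pos: [418.3, -100.0, 129.7]
ee_rot: [0.0, 1.0, 0.0, -0.001]
ft_force: [0.2, 0.2, 0.2]
finger_gap: 0.995
grasp_force: 0.0
```

```bash
python3 - <<'E'
from h import *
p,d,K,T=look('w',None,56,'w_w')
C=cloud(d,K,T); H=C[...,2]
for lo,hi,n in ((53,60,'knob top'),(23,29,'body top')):
    m=((H>lo)&(H<hi)&(np.hypot(C[...,0]-463,C[...,1]+101)<45)); m[235:]=0
    P=C[m]; print(n,len(P),P.mean(0).round(1),cv2.minEnclosingCircle(P[:,:2].astype(np.float32)))
go(463,-101,90,0)
E
```

```text
knob top 861 [ 464.1 -100.2   55.9] ((463.71380615234375, -100.29882049560547), 12.847671508789062)
body top 1506 [ 465.7 -100.1   26.1] ((463.67279052734375, -100.16168212890625), 23.88181495666504)
t [0.0447 0.0012 0.0397] r [0.01 0.08 0.07] now [418.4 -99.8 129.8] yaw 0.07 t 31.82 gap 1.002
```

Emit:
{"api": "drive_tool", "payload": {"rows": "1 0.0455 0.0004 0 0 0 0;1 0.0455 0.0004 0.02 0 0 0;1 0.0455 0.0004 0.05 0 0 0;1 0.0455 0.0004 0.06 0 0 0;1 0.0455 0.0004 0.06 0 0 0;1 0.0455 0.0004 0.06 0 0 0;1 0.0455 0.0004 0.06 0 0 0"}}

```text
time_s: 32.4
tool_pos: [464.6, -101.0, 70.5]
ee_rot: [0.001, 1.0, 0.0, 0.0]
ft_force: [0.2, 0.3, 1.1]
finger_gap: 1.003
grasp_force: 0.0
```

```bash
python3 -c "
from h import *
go(463.8,-100.2,32,0)"
```

```text
t [-0.0008 -0.0008  0.0385] r [ 0.07 -0.02  0.05] now [ 464.6 -101.    70.5] yaw 0.05 t 32.4 gap 1.003
```

Emit:
{"api": "drive_tool", "payload": {"rows": "1 -0.0006 -0.0006 0.02 0 0 0;1 -0.0006 -0.0006 0.033 0 0 0;1 -0.0006 -0.0006 0.0385 0 0 0;1 -0.0006 -0.0006 0.0385 0 0 0;1 -0.0006 -0.0006 0.0385 0 0 0;0.5 -0.0006 -0.0006 0.0385 0 0 0;0.35 -0.0006 -0.0006 0.0385 0 0 0;0.15 -0.0006 -0.0006 0.0385 0 0 0;0.15 -0.0006 -0.0006 0.0385 0 0 0;0.15 -0.0006 -0.0006 0.0385 0 0 0;0.15 -0.0006 -0.0006 0.0385 0 0 0;0.15 -0.0006 -0.0006 0.0385 0 0 0;0.15 -0.0006 -0.0006 0.0385 0 0 0;0.15 -0.0006 -0.0006 0.0385 0 0 0", "grip_force": 30}}

```text
time_s: 33.57
tool_pos: [463.5, -101.0, 31.4]
ee_rot: [0.0, 1.0, -0.0, -0.0]
ft_force: [-0.5, 0.2, 0.6]
finger_gap: 0.403
grasp_force: 0.0
```

```bash
python3 -c "
from h import *
go(469.0,311.7,150,-19.4)"
```

```text
t [ 0.0051 -0.4126 -0.1189] r [ 0.05  0.03 19.36] now [ 463.5 -101.    31.4] yaw -0.04 t 33.57 gap 0.403
```

Still closing, so I'll wait a few more rows.

Emit:
{"api": "drive_tool", "payload": {"rows": "0.15 0 0 0 0 0 0;0.15 0 0 0 0 0 0;0.15 0 0 0 0 0 0;0.15 0 0 0 0 0 0;0.15 0 0 0 0 0 0"}}

```text
time_s: 33.98
tool_pos: [463.4, -100.8, 31.4]
ee_rot: [0.0, 1.0, -0.0, -0.0]
ft_force: [0.9, 1.2, 0.1]
finger_gap: 0.292
grasp_force: 30.0
```

```bash
python3 -c "
from h import *
go(469.0,311.7,155,-19.4)"
```

```text
t [ 0.0052 -0.4125 -0.1238] r [ 0.04  0.04 19.36] now [ 463.4 -100.8   31.4] yaw -0.04 t 33.98 gap 0.292
```

Emit:
{"api": "drive_tool", "payload": {"rows": "0.15 0 0 -0.015 0 0 0;0.15 0 0 -0.045 0 0 0;0.15 0 0 -0.085 0 0 0;0.15 0 0 -0.115 0 0 0;0.15 0 -0.01 -0.124 0 0 1;0.15 0.005 -0.4125 -0.124 0 0 19.4;0.15 0.005 -0.4125 -0.124 0 0 19.4;0.15 0.005 -0.4125 -0.124 0 0 19.4;0.15 0.005 -0.4125 -0.124 0 0 19.4;0.15 0.005 -0.4125 -0.124 0 0 19.4;0.15 0.005 -0.4125 -0.124 0 0 19.4;0.15 0.005 -0.4125 -0.124 0 0 19.4;0.15 0.005 -0.4125 -0.124 0 0 19.4;0.15 0.005 -0.4125 -0.124 0 0 19.4;0.15 0.005 -0.4125 -0.124 0 0 19.4;0.15 0.005 -0.4125 -0.124 0 0 19.4;0.15 0.005 -0.4125 -0.124 0 0 19.4;0.15 0.005 -0.4125 -0.124 0 0 19.4;0.15 0.005 -0.4125 -0.124 0 0 19.4"}}

```text
time_s: 35.57
tool_pos: [468.2, 310.2, 154.6]
ee_rot: [0.001, 0.986, -0.169, -0.001]
ft_force: [-0.0, 0.2, -3.0]
finger_gap: 0.289
grasp_force: 30.0
```

Emit:
{"api": "drive_tool", "payload": {"rows": "0.15 0 0 0.03 0 0 0;0.15 0 0 0.05 0 0 0;0.15 0 0 0.055 0 0 0;0.15 0 0 0.055 0 0 0;0.15 0 0 0.055 0 0 0;0.15 0 0 0.055 0 0 0;0.15 0 0 0.055 0 0 0"}}

```text
time_s: 36.15
tool_pos: [469.9, 311.7, 101.5]
ee_rot: [-0.0, 0.986, -0.169, 0.001]
ft_force: [0.6, 0.2, -2.6]
finger_gap: 0.291
grasp_force: 30.0
```

```bash
python3 -c "
from h import *
go(469.0,311.7,78.4,-19.4);print(read_state()['ft_force'])"
```

```text
t [-0.0009  0.0003  0.0231] r [-0.05 -0.11 -0.07] now [469.9 311.7 101.5] yaw -19.47 t 36.15 gap 0.291
[ 0.64542037  0.16224307 -2.58231272]
```

Emit:
{"api": "drive_tool", "payload": {"rows": "0.15 -0.0004 0.0003 0.006 0 0 0;0.15 -0.0004 0.0003 0.011 0 0 0;0.15 -0.0004 0.0003 0.015 0 0 0;0.15 -0.0004 0.0003 0.018 0 0 0;0.15 -0.0004 0.0003 0.02 0 0 0;0.15 -0.0004 0.0003 0.0215 0 0 0;0.15 -0.0004 0.0003 0.022 0 0 0;0.15 -0.0004 0.0003 0.022 0 0 0;0.15 -0.0004 0.0003 0.022 0 0 0"}}

```text
time_s: 36.9
tool_pos: [468.2, 311.4, 78.3]
ee_rot: [0.0, 0.986, -0.169, -0.0]
ft_force: [-0.8, -0.7, 1.9]
finger_gap: 0.293
grasp_force: 29.9
```

```bash
python3 -c "
from h import *
go(469.0,311.7,78.4,-19.4);print(read_state()['ft_force'])"
```

```text
t [ 0.0006 -0.0006 -0.0001] r [ 0.06  0.02 -0.03] now [468.2 311.4  78.3] yaw -19.43 t 36.9 gap 0.293
[-0.79546082 -0.65440644  1.88062995]
```

Light contact on the disc. I'll release gently, lift clear, and look.

Emit:
{"api": "drive_tool", "payload": {"rows": "0.32 0 0 -0.0003 0 0 0;0.4 0 0 -0.0003 0 0 0;0.5 0 0 -0.0003 0 0 0;0.6 0 0 -0.0003 0 0 0;0.6 0 0 -0.0003 0 0 0;0.6 0 0 -0.015 0 0 0;0.6 0 0 -0.035 0 0 0;0.6 0 0 -0.07 0 0 0;1 -0.03 0 -0.085 0 0 0;1 -0.045 0 -0.085 0 0 0;1 -0.045 0 -0.085 0 0 0;1 -0.045 0 -0.085 0 0 0;1 -0.045 0 -0.085 0 0 0"}}

```text
time_s: 37.98
tool_pos: [426.0, 326.2, 162.2]
ee_rot: [0.001, 0.986, -0.169, -0.0]
ft_force: [1.0, 0.9, 0.5]
finger_gap: 0.893
grasp_force: 0.0
```

```bash
python3 - <<'E'
from h import *
p,d,K,T=look('w',None,56,'w_w2')
C=cloud(d,K,T); H=C[...,2]
for lo,hi,n in ((100,108,'knob top'),(70,76,'body top'),(42,46,'mask')):
    m=((H>lo)&(H<hi)&(np.hypot(C[...,0]-468,C[...,1]-312)<(45 if lo>50 else 80))); m[235:]=0
    P=C[m]; A=np.linalg.lstsq(np.c_[P[:,:2]-P[:,:2].mean(0),np.ones(len(P))],P[:,2],rcond=None)[0]
    print(n,len(P),P.mean(0).round(1),cv2.minEnclosingCircle(P[:,:2].astype(np.float32)),'slope',A[:2].round(3))
s=read_state(); print(s['tool_pos'],s['finger_gap'],s['time_s'])
q,_=camera('scene'); cv2.imwrite('pics/end.png',np.hstack([cv2.resize(p[0:260,160:480],(400,325)),cv2.resize(q[90:250,300:500],(400,325))]))
E
```

```text
knob top 971 [469.  311.4 103. ] ((468.48809814453125, 311.53289794921875), 12.921621322631836) slope [-0.008  0.006]
body top 1657 [470.7 310.8  73.1] ((468.5456848144531, 311.6264953613281), 23.846878051757812) slope [ 0.001 -0.   ]
mask 6051 [473.6 310.2  44.1] ((467.9931640625, 311.97894287109375), 70.46643829345703) slope [ 0.001 -0.   ]
[426.3285362  326.13069676 162.11708069] 0.9321049970987357 38.0333
```

View pics/end.png

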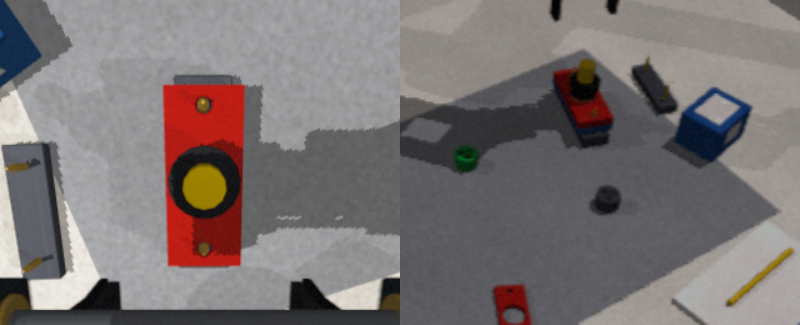

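The weight stands upright at (468.5,311.6), with its knob top at 103 mm and less than 1 mm off the disc. The mask is flat and the gripper is clear, so I'll hand the job in.

```bash
python3 -c "
from h import *
print(finish_job())"
```

```text
the job is handed in; nothing more can be done
None
```

I stacked the carrier, copper disc, mask and weight on the large base in the order asked, each released and measuring flat or upright within about 1 mm of centre, and handed the job in at about 38 s; the hand-in returned no verdict.

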